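# Switch on the lamp supply and roll its brightness wheel to the set clip

## Task

Switch on the microscope lamp supply by turning its ball knob clockwise all the way to its stop, and roll the thumbwheel in the panel slot away from the box's front until the pointer under the window stands in line with the set clip on the rail. Leave the set clip and the other things on the bench as they are.

Things in the scene. Friction and masses are not known exactly. Their poses are not given: they have to be found in the camera images.
- lamp_supply: White box with grey top panel, 140 (x) x 210 (y) x 74 mm high, fixed. Origin: centre of its underside; x from its front (two round sockets, towards the robot) to its rear, y left, z up. On the panel from right to left: thumbwheel, pointer window, set clip on a rail at the window's left edge, ball knob. Window and clip stand at most 10 mm above the panel, the slot's bezel 4 mm.
- wheel_top (a point): Highest point of the thumbwheel's rim, 90 mm above the bench, 16 mm above the panel, at (0, -66) mm in the box's x, y; fixed as the wheel turns. Knurled off-white disc, radius 40 mm, 16 mm wide, axle along the box's y, in a slot 74 mm long. A fingertip pressed on it with 3 to 10 N and drawn along the box's +x rolls it, in repeated short strokes.
- wheel (a joint): Angle of the thumbwheel, 0 to 4 rad; grows as the top of the wheel moves along the box's +x (front to rear). Each rad (40 mm at the rim) moves the pointer 20 mm along +x. Turning it takes 0.04 N m (1 N at the rim); it stays where left.
- pointer_mark (a point): Middle of the pointer, a light metal bar 3 mm wide (box's x) and 26 mm long (y) on the black scale under the clear window, out of reach; it is geared to the wheel and runs along the box's x.
- clip_mark (a point): Middle of the foot of the set clip, a white block 12 mm wide (box's x), 11 mm long, 9 mm high, with a black line on top, on the rail 19.5 mm left (box's +y) of the pointer's line. 4 N would slide it: leave it. The pointer is in line when both have the same x in the box's frame; at the start the pointer is 22 to 54 mm nearer the box's front.
- ball_center (a point): Centre of the smooth black ball of the knob, diameter 44 mm, 116 mm above the bench (42 mm above the panel), on a 16 mm stem, at (0, +60) mm in the box's x, y. It turns about the vertical through its centre; it is gripped across its widest part, at this height, with the tool pointing down.
- ball_knob (a joint): Angle of the ball knob, 0 (off) to 1.3 rad (on, at its stop); grows as it is turned clockwise seen from above. A white nib at its foot points to the front of the box (-x) at 0 and nearly to its left (+y) at 1.3. Turning it takes 0.05 N m; it stays where left.
- blood_can: Bystander: small tub with a red lid, 43 mm across, 62 mm high; origin under its centre.
- tape: Bystander: roll of tape, 52 mm across, 19 mm high; origin under its centre.
- carton: Bystander: small carton, 46 x 67 x 41 mm; origin under its centre.
- pen: Bystander: marker pen lying down, 128 mm long, 12 mm thick; origin under its centre.
- dish: Bystander: petri dish, 60 mm across, 15 mm high; origin under its centre.

How it is judged:
By the outcome, as a careful person would: the job done as asked, in the order asked, and still so for the second after the job is handed in, with the robot touching nothing.
It also fails if it takes over 61 s, if anything falls off the work surface, if the arm or the gripper's body presses on something with over 40 N, if the wrist force passes 120 N, or if a joint passes its speed limit or range.

## Robot

A 6-joint arm with a two-finger parallel gripper is mounted at the origin on a cart in front of the work surface, level with it; the furniture and walls round the work are solid. World frame = base frame: x ahead of the robot, y to its left, z up, the work surface at z = 0. Lengths are in m, angles in rad, forces in N, time in s.
With the tool pointing down it reaches from about 0.275 to 0.775 m from the base axis. Payload 14.6 kg.
Tool frame: the origin (TCP) lies between the finger pads; the fingertips stand 17 mm ahead of it and the grasp point (between the pads) lies 2 mm behind it; z points along the fingers, y is the line along which they close (so a half turn about z gives the same grasp; the last joint's range is limited). The gripper opens to 85 mm and grips with 20 to 120 N. Pads are 22 mm wide; open, the fingers measure 114 mm over their backs; the gripper's body (76 mm by 85 mm) begins 54 mm behind the grasp point. The pads swing forward as they close: fully open they stand 13 mm farther back than shut.
Start: joints at [-1.5, 0.263, -0.048, 1.259, 0, 1.415], TCP at [0.118, -0.512, 0.248] pointing down, gripper open.
Joint ranges: [-2.65, 2.65], [-0.89, 1.7], [-1.18, 1.37], [-2.13, 2.11], [-1.35, 1.29], [-3.14, 3.14]. Speed limits (rad/s): [1.89, 1.89, 2.57, 2.79, 3.14, 3.14].

## Interface

Orientations are given as a unit quaternion [x, y, z, w].
In Python, from workcell import * gives the robot as it stands.
- The arm moves only by the tool play_rows, never from a script. Its argument "steps" is a list of rows, each an object of numbers: "tx", "ty", "tz": the shift along the tool's x, y, z in cm; "rx", "ry", "rz": the turn, a rotation vector about the tool's x, y, z in degrees; "claw": the opening in per cent of the stroke, from 0 (shut) to 100 (fully open). A call has 1 to 5 rows; each row is the pose to reach, as a shift and turn from the pose commanded when the call began, along the tool's axes at that moment; what a row does not reach only later rows make up. A row lasts 1/10 s, in which the tool goes at most 50 mm and 8.59 degrees, less where a joint would pass 70% of its speed; a pose out of reach is approached as far as the arm can. A call with a gripper value outside its range is refused whole. The fingers move at their own pace and stop on an object; "squeeze" is the grip in N (left out, the last holds). Time passes only in rows, so rows that repeat a pose let the fingers close. It gives the time, the measured TCP pose, the force, the opening and the grip force at its end, in the units of the state.
- get_state(): the state, without advancing time (a new reading comes with each control period).
- read_camera(name): name is "scene" or "side" or "wrist"; returns (picture, depth): 400x640x3 uint8, blue, green, red; 400x640 float32, m along the optical axis (not along the pixel's ray), 0 where there is no reading.
- camera_params(name): a dict with "fx", "fy", "cx", "cy" (pixels), "R" (3x3) and "t" (3): a world point X has camera coordinates R X + t; the wrist camera has in their place "tool_from_camera" (4x4, takes a point from camera to tool coordinates, whose origin is the TCP and whose axes are the flange's). Camera axes: x right, y down, z forward; pixel columns grow to the right and rows downward; lengths in m; the calibration is good to about 2 mm. A picture is of the moment at which its call begins: read the wrist's pose just before it. camera_params takes no time and is no camera call.
- sign_off(): hands the job in; it is judged then, once.
The state is a dict: "clock": time; "joint_pos": joint angles; "dq": joint speeds; "joint_torque": joint torques, N m; "tool_pos": TCP position; "orientation": TCP orientation; "force": force on the tool from outside, world axes, zero at the start; "torque": the same for the moment, N m; "finger_gap": opening from 0.0 (shut) to 1.0 (fully open); "finger_force": force on a finger pad.
Only numpy, scipy, OpenCV 4.12 (cv2) and the standard library are available. Lean on these libraries where they do the work, as an engineer would, in place of code of your own. Each camera call takes 0.05 s, during which the arm holds its last target. There are 200 camera calls.

## Working session

There is one attempt and no reset: what is moved stays moved. The work goes in short steps, Python scripts to look and compute and a tool call to move; the robot and the scene stay as the last step left them, time stands still between calls to the robot, and variables do not carry over. Pictures are saved under pics/ and viewed, at most 10 in all, crops included, and the job is handed in when it is done.

Besides the shell and the picture viewer there is one more tool, called after "Emit:" as name(argument=value, ...), one argument or row to a line, values as JSON. play_rows: Moves the arm, as the interface text tells. Its arguments: {"type":"object","properties":{"steps":{"type":"array"},"squeeze":{"type":"number"}},"required":["steps"]}

```bash
mkdir -p pics; ls; python3 - <<'E'
from workcell import *
import cv2
s=get_state();print({k:s[k] for k in('clock','tool_pos','orientation','finger_gap','force')})
import numpy as np
for n in('scene','side'):
    p,d=read_camera(n);cv2.imwrite(f'pics/{n}0.png',p);np.save(f'{n}_d.npy',d)
    c=camera_params(n);print(n,{k:np.round(v,4).tolist() for k,v in c.items()})
print(camera_params('wrist'))
E
```

```text
pics
{'clock': 0.0, 'tool_pos': array([ 0.11751006, -0.5114437 ,  0.24783994]), 'orientation': array([ 9.93635293e-01,  1.12643913e-01,  1.37067882e-05, -5.03667461e-04]), 'finger_gap': 1.0032627939010694, 'force': array([-0.67217431, -0.34742093, -0.49298703])}
scene {'fx': 457.7347, 'fy': 457.7347, 'cx': 323.7446, 'cy': 201.7521, 'R': [[-0.6636, -0.748, -0.0121], [-0.4614, 0.4219, -0.7804], [0.5889, -0.5123, -0.6251]], 't': [0.5083, 0.2885, 0.9319]}
side {'fx': 456.1578, 'fy': 456.1578, 'cx': 322.0926, 'cy': 197.5889, 'R': [[-0.9651, -0.2608, 0.0246], [-0.137, 0.4222, -0.8961], [0.2234, -0.8682, -0.4432]], 't': [0.5752, 0.1016, 1.3691]}
{'fx': 318.06547282115093, 'fy': 318.06547282115093, 'cx': 321.30886593452254, 'cy': 194.63439221352496, 'tool_from_camera': array([[ 1.18635169e-03, -9.45063789e-01, -3.26883814e-01,
         8.44317411e-02],
       [ 9.99998811e-01,  7.99092574e-04,  1.31899104e-03,
        -7.39220899e-04],
       [-9.85320244e-04, -3.26884990e-01,  9.45063613e-01,
        -1.24534481e-01],
       [ 0.00000000e+00,  0.00000000e+00,  0.00000000e+00,
         1.00000000e+00]])}
```

View pics/scene0.png

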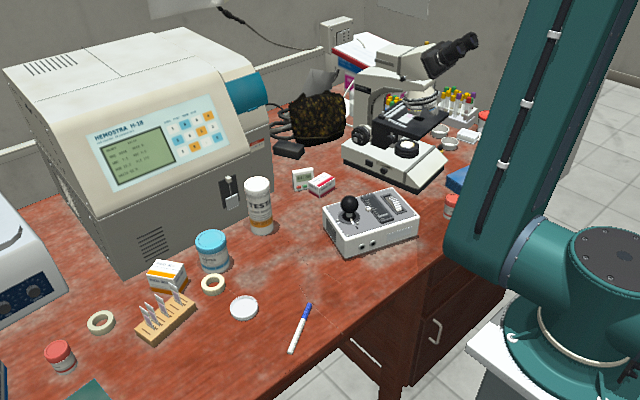

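View pics/side0.png

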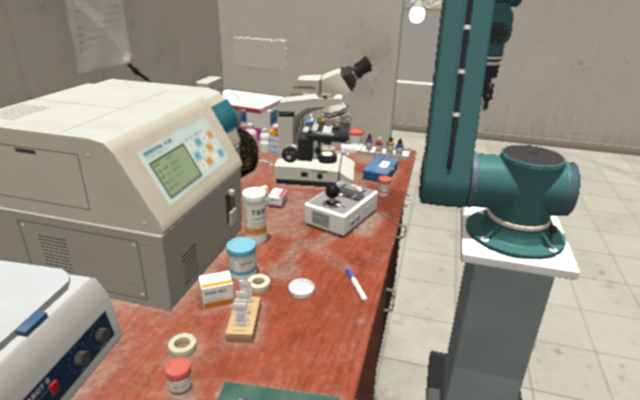

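The scene view shows the lamp supply at about (370,222), its ball knob at (349,203) and the thumbwheel at about (397,202). The front sockets face the robot, lower right at (370,243). In the side view the box is at (341,208) and the ball at (332,190). Next I'll locate the box from depth.

```bash
cat > h.py <<'E'
import numpy as np,cv2
from scipy.spatial.transform import Rotation as Ro
from workcell import *
def cam(n,s=None):
    c=camera_params(n)
    if n=='wrist':
        T=np.eye(4);T[:3,:3]=Ro.from_quat(s['orientation']).as_matrix();T[:3,3]=s['tool_pos']
        M=T@c['tool_from_camera'];return c,M[:3,:3],M[:3,3]
    R=np.array(c['R']);return c,R.T,-R.T@np.array(c['t'])
def rays(C,uv):
    c,R,o=C;uv=np.atleast_2d(np.asarray(uv,float))
    return np.c_[(uv[:,0]-c['cx'])/c['fx'],(uv[:,1]-c['cy'])/c['fy'],np.ones(len(uv))]@R.T,o
def on_plane(C,uv,z):
    r,o=rays(C,uv);return o+r*((z-o[2])/r[:,2])[:,None]
def cloud(C,d):
    v,u=np.mgrid[:d.shape[0],:d.shape[1]]
    r,o=rays(C,np.c_[u.ravel(),v.ravel()]);return (o+r*d.ravel()[:,None]).reshape(*d.shape,3)
def project(C,X):
    c,R,o=C;q=(np.atleast_2d(X)-o)@R;return np.c_[c['fx']*q[:,0]/q[:,2]+c['cx'],c['fy']*q[:,1]/q[:,2]+c['cy']]
E
python3 - <<'E'
from h import *
C=cam('scene');d=np.load('scene_d.npy');P=cloud(C,d)
print('ball top px',P[203,349],P[197,349]); 
m=np.zeros(d.shape,bool);m[180:262,318:425]=1
m&=(P[...,2]>.066)&(P[...,2]<.084)&(d>0)
n,l,st,_=cv2.connectedComponentsWithStats(m.astype(np.uint8));k=1+st[1:,4].argmax();print(st[k])
q=P[l==k];print(len(q),np.median(q[:,2]));r=cv2.minAreaRect(q[:,:2].astype(np.float32)*1000);print(r)
b=P[180:262,318:425].reshape(-1,3);b=b[(b[:,2]>.1)&(b[:,2]<.16)];print('ball pts',len(b),b.mean(0),b.max(0),b.min(0))
A=np.c_[2*b,np.ones(len(b))];x=np.linalg.lstsq(A,(b**2).sum(1),rcond=None)[0];print('sphere',x[:3],np.sqrt(x[3]+x[:3]@x[:3]))
E
```

```text
ball top px [0.52149059 0.13449815 0.13025532] [0.53122719 0.12531923 0.13789604]
[ 322  187   98   55 2719]
2719 0.07395705712493328
((513.0209350585938, 67.09795379638672), (211.40087890625, 141.73471069335938), 71.7711181640625)
ball pts 255 [0.52554779 0.13108179 0.12393832] [0.55177598 0.14664643 0.13789604] [0.51009026 0.10720249 0.10134082]
sphere [0.53229508 0.1240382  0.11591305] 0.02063646968074704
```

```bash
python3 - <<'E'
from h import *
C=cam('scene');P=cloud(C,np.load('scene_d.npy')).reshape(-1,3)
P=P[(P[:,2]>.15)&(P[:,2]<.5)&(P[:,0]>.1)&(P[:,0]<.8)&(P[:,1]>-.7)&(P[:,1]<.5)]
# occupancy, 10cm cells: max height
g=np.zeros((8,12))
for p in P: i,j=int(p[0]*10),int((p[1]+.7)*10);g[i,j]=max(g[i,j],p[2])
print('cols y -0.7..0.5, rows x 0..0.8');print(np.round(g,2))
print(get_state()['joint_pos'])
E
```

```text
cols y -0.7..0.5, rows x 0..0.8
[[0.   0.   0.   0.   0.   0.   0.   0.   0.   0.   0.   0.  ]
 [0.   0.   0.   0.   0.   0.5  0.5  0.5  0.16 0.   0.   0.  ]
 [0.   0.   0.   0.   0.   0.   0.5  0.5  0.19 0.   0.   0.  ]
 [0.   0.   0.   0.   0.   0.   0.   0.   0.   0.   0.   0.  ]
 [0.   0.   0.   0.   0.42 0.42 0.   0.   0.   0.   0.   0.  ]
 [0.43 0.   0.   0.19 0.44 0.44 0.   0.   0.   0.   0.   0.  ]
 [0.43 0.   0.   0.19 0.4  0.39 0.   0.   0.   0.15 0.   0.  ]
 [0.41 0.   0.   0.   0.37 0.37 0.   0.   0.25 0.31 0.31 0.31]]
[-1.50026512e+00  2.63481485e-01 -4.88501826e-02  1.25939985e+00
 -1.02732877e-05  1.41550281e+00]
```

```bash
python3 - <<'E'
from h import *
for n in('scene','side'):
    C=cam(n);P=cloud(C,np.load(n+'_d.npy')).reshape(-1,3)
    P=P[(P[:,2]>.06)&(P[:,2]<.6)&(P[:,0]>.3)&(P[:,0]<.8)&(P[:,1]>-.45)&(P[:,1]<-.02)]
    for z in(.06,.15,.25,.35):
        for y in np.arange(-.45,-.02,.05):
            q=P[(P[:,2]>z)&(P[:,2]<z+.1)&(P[:,1]>y)&(P[:,1]<y+.05)]
            if len(q)>3: print(n,z,round(y,2),'xmin %.3f ymax %.3f n%d'%(np.percentile(q[:,0],2),q[:,1].max(),len(q)))
E
```

```text
scene 0.06 -0.35 xmin 0.590 ymax -0.300 n25
scene 0.06 -0.3 xmin 0.584 ymax -0.250 n177
scene 0.06 -0.25 xmin 0.577 ymax -0.200 n319
scene 0.06 -0.2 xmin 0.571 ymax -0.150 n1334
scene 0.06 -0.15 xmin 0.420 ymax -0.100 n1020
scene 0.06 -0.1 xmin 0.775 ymax -0.095 n14
scene 0.06 -0.05 xmin 0.462 ymax -0.020 n136
scene 0.15 -0.35 xmin 0.571 ymax -0.300 n21
scene 0.15 -0.3 xmin 0.565 ymax -0.250 n176
scene 0.15 -0.25 xmin 0.558 ymax -0.200 n658
scene 0.15 -0.2 xmin 0.552 ymax -0.150 n1386
scene 0.15 -0.15 xmin 0.549 ymax -0.117 n464
scene 0.25 -0.3 xmin 0.560 ymax -0.252 n20
scene 0.25 -0.25 xmin 0.554 ymax -0.200 n350
scene 0.25 -0.2 xmin 0.571 ymax -0.150 n2048
scene 0.35 -0.3 xmin 0.507 ymax -0.250 n312
scene 0.35 -0.25 xmin 0.500 ymax -0.200 n442
scene 0.35 -0.2 xmin 0.500 ymax -0.156 n1421
side 0.06 -0.45 xmin 0.759 ymax -0.433 n17
side 0.06 -0.3 xmin 0.586 ymax -0.253 n29
side 0.06 -0.25 xmin 0.581 ymax -0.200 n134
side 0.06 -0.2 xmin 0.584 ymax -0.150 n1010
side 0.06 -0.15 xmin 0.575 ymax -0.100 n707
side 0.06 -0.1 xmin 0.748 ymax -0.091 n27
side 0.06 -0.05 xmin 0.476 ymax -0.021 n27
side 0.15 -0.45 xmin 0.761 ymax -0.440 n4
side 0.15 -0.35 xmin 0.573 ymax -0.302 n4
side 0.15 -0.3 xmin 0.570 ymax -0.252 n92
side 0.15 -0.25 xmin 0.560 ymax -0.200 n322
side 0.15 -0.2 xmin 0.564 ymax -0.150 n889
side 0.15 -0.15 xmin 0.552 ymax -0.111 n388
side 0.25 -0.25 xmin 0.566 ymax -0.200 n132
side 0.25 -0.2 xmin 0.569 ymax -0.150 n1492
side 0.25 -0.15 xmin 0.728 ymax -0.145 n18
side 0.35 -0.3 xmin 0.507 ymax -0.250 n72
side 0.35 -0.25 xmin 0.502 ymax -0.200 n157
side 0.35 -0.2 xmin 0.502 ymax -0.151 n833
```

Emit:
play_rows(
  steps=[
    {"tx": 3.4, "ty": -3.3, "rz": -5.6, "claw": 100},
    {"tx": 6.8, "ty": -6.6, "rz": -11.2, "claw": 100},
    {"tx": 10.2, "ty": -9.9, "rz": -16.8, "claw": 100},
    {"tx": 13.6, "ty": -13.2, "rz": -22.4, "claw": 100},
    {"tx": 17, "ty": -16.5, "rz": -28, "claw": 100},
  ],
)

```text
invalid input at $.steps[0]: expected keys tx, ty, tz, rx, ry, rz, claw
```

Emit:
play_rows(
  steps=[
    {"tx": 3.4, "ty": -3.3, "tz": 0, "rx": 0, "ry": 0, "rz": -5.6, "claw": 100},
    {"tx": 6.8, "ty": -6.6, "tz": 0, "rx": 0, "ry": 0, "rz": -11.2, "claw": 100},
    {"tx": 10.2, "ty": -9.9, "tz": 0, "rx": 0, "ry": 0, "rz": -16.8, "claw": 100},
    {"tx": 13.6, "ty": -13.2, "tz": 0, "rx": 0, "ry": 0, "rz": -22.4, "claw": 100},
    {"tx": 17, "ty": -16.5, "tz": 0, "rx": 0, "ry": 0, "rz": -28, "claw": 100},
  ],
)

```text
clock: 0.6
tool_pos: [0.2467, -0.311, 0.2481]
orientation: [0.936, 0.351, 0.0, -0.0]
force: [1.0, -0.0, 1.0]
finger_gap: 1.001
finger_force: 0.0
```

Emit:
play_rows(
  steps=[
    {"tx": 4.6, "ty": -1.3, "tz": 0, "rx": 0, "ry": 0, "rz": -5.6, "claw": 100},
    {"tx": 9.2, "ty": -2.6, "tz": 0, "rx": 0, "ry": 0, "rz": -11.2, "claw": 100},
    {"tx": 13.8, "ty": -3.9, "tz": 0, "rx": 0, "ry": 0, "rz": -16.8, "claw": 100},
    {"tx": 18.4, "ty": -5.2, "tz": 0, "rx": 0, "ry": 0, "rz": -22.4, "claw": 100},
    {"tx": 23, "ty": -6.5, "tz": 0, "rx": 0, "ry": 0, "rz": -28, "claw": 100},
  ],
)

```text
clock: 1.1
tool_pos: [0.378, -0.111, 0.2483]
orientation: [0.823, 0.568, 0.0, 0.0]
force: [0.8, -1.8, -0.6]
finger_gap: 1.0
finger_force: 0.0
```

Emit:
play_rows(
  steps=[
    {"tx": 4.6, "ty": 1, "tz": 0, "rx": 0, "ry": 0, "rz": -6, "claw": 100},
    {"tx": 9.2, "ty": 2, "tz": 0, "rx": 0, "ry": 0, "rz": -12, "claw": 100},
    {"tx": 13.8, "ty": 3, "tz": 0, "rx": 0, "ry": 0, "rz": -18, "claw": 100},
    {"tx": 18.4, "ty": 4, "tz": 0, "rx": 0, "ry": 0, "rz": -24, "claw": 100},
    {"tx": 21, "ty": 5.9, "tz": 0, "rx": 0, "ry": 0, "rz": -30, "claw": 100},
  ],
)

```text
clock: 1.6
tool_pos: [0.5083, 0.065, 0.2481]
orientation: [0.647, 0.762, 0.0, -0.0]
force: [-0.3, -1.1, -0.1]
finger_gap: 0.999
finger_force: 0.0
```

```bash
python3 - <<'E'
from h import *
import pickle
s=get_state();p,d=read_camera('wrist');cv2.imwrite('pics/w1.png',p);pickle.dump((s,p,d),open('w1.pkl','wb'))
print(s['clock'],s['tool_pos'],s['orientation'],s['joint_pos'],np.abs(s['dq']).max())
C=cam('wrist',s);P=cloud(C,d)
b=P.reshape(-1,3);b=b[(b[:,2]>.104)&(b[:,2]<.15)&(np.hypot(b[:,0]-.532,b[:,1]-.124)<.03)]
print(len(b));A=np.c_[2*b,np.ones(len(b))];x=np.linalg.lstsq(A,(b**2).sum(1),rcond=None)[0];print('sphere',x[:3],np.sqrt(x[3]+x[:3]@x[:3]))
E
```

```text
1.6 [0.50833324 0.06495888 0.24811535] [ 6.47245587e-01  7.62281478e-01  2.47280112e-05 -3.11723114e-04] [-3.22471530e-02  2.41898054e-01 -7.83346089e-02  1.25102089e+00
  4.26702382e-04  1.37568381e+00] 0.7067594031178485
2450
sphere [0.53461906 0.12406883 0.11530228] 0.021566429871993795
```

View pics/w1.png

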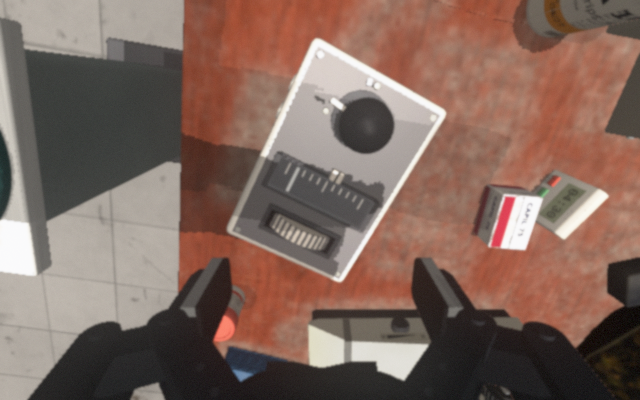

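The wrist view shows the ball at (363,122), its nib at (337,102), the pointer at about (291,177), the clip at (336,177) and the wheel at (300,233). Next I'll move over the ball and descend.

Emit:
play_rows(
  steps=[
    {"tx": 2.9, "ty": 1.7, "tz": 0, "rx": 0, "ry": 0, "rz": 0, "claw": 100},
    {"tx": 5.7, "ty": 3.5, "tz": 0, "rx": 0, "ry": 0, "rz": 0, "claw": 100},
    {"tx": 5.7, "ty": 3.5, "tz": 4.5, "rx": 0, "ry": 0, "rz": 0, "claw": 100},
    {"tx": 5.7, "ty": 3.5, "tz": 9, "rx": 0, "ry": 0, "rz": 0, "claw": 100},
    {"tx": 5.7, "ty": 3.5, "tz": 13.4, "rx": 0, "ry": 0, "rz": 0, "claw": 100},
  ],
)

```text
clock: 2.15
tool_pos: [0.5334, 0.1237, 0.1126]
orientation: [0.65, 0.76, 0.0, 0.0]
force: [1.3, 0.3, -1.3]
finger_gap: 0.997
finger_force: 0.0
```

Emit:
play_rows(
  squeeze=35,
  steps=[
    {"tx": 0, "ty": 0, "tz": 0, "rx": 0, "ry": 0, "rz": 0, "claw": 70},
    {"tx": 0, "ty": 0, "tz": 0, "rx": 0, "ry": 0, "rz": 0, "claw": 40},
    {"tx": 0, "ty": 0, "tz": 0, "rx": 0, "ry": 0, "rz": 0, "claw": 30},
    {"tx": 0, "ty": 0, "tz": 0, "rx": 0, "ry": 0, "rz": 0, "claw": 30},
    {"tx": 0, "ty": 0, "tz": 0, "rx": 0, "ry": 0, "rz": 0, "claw": 30},
  ],
)

```text
clock: 2.65
tool_pos: [0.5346, 0.1235, 0.1169]
orientation: [0.65, 0.76, 0.001, 0.001]
force: [-4.1, -1.6, 6.5]
finger_gap: 0.493
finger_force: 34.4
```

Emit:
play_rows(
  steps=[
    {"tx": 0, "ty": 0, "tz": 0, "rx": 0, "ry": 0, "rz": 7, "claw": 30},
    {"tx": 0, "ty": 0, "tz": 0, "rx": 0, "ry": 0, "rz": 14, "claw": 30},
    {"tx": 0, "ty": 0, "tz": 0, "rx": 0, "ry": 0, "rz": 21, "claw": 30},
    {"tx": 0, "ty": 0, "tz": 0, "rx": 0, "ry": 0, "rz": 28, "claw": 30},
    {"tx": 0, "ty": 0, "tz": 0, "rx": 0, "ry": 0, "rz": 35, "claw": 30},
  ],
)

```text
clock: 3.15
tool_pos: [0.5346, 0.1235, 0.1169]
orientation: [0.85, 0.527, 0.001, 0.001]
force: [-3.5, -0.7, 6.7]
finger_gap: 0.496
finger_force: 34.5
```

Emit:
play_rows(
  steps=[
    {"tx": 0, "ty": 0, "tz": 0, "rx": 0, "ry": 0, "rz": 7, "claw": 30},
    {"tx": 0, "ty": 0, "tz": 0, "rx": 0, "ry": 0, "rz": 14, "claw": 30},
    {"tx": 0, "ty": 0, "tz": 0, "rx": 0, "ry": 0, "rz": 21, "claw": 30},
    {"tx": 0, "ty": 0, "tz": 0, "rx": 0, "ry": 0, "rz": 28, "claw": 30},
    {"tx": 0, "ty": 0, "tz": 0, "rx": 0, "ry": 0, "rz": 35, "claw": 30},
  ],
)

```text
clock: 3.65
tool_pos: [0.535, 0.1235, 0.1169]
orientation: [0.969, 0.248, 0.002, 0.0]
force: [-10.8, -5.4, 4.4]
finger_gap: 0.489
finger_force: 36.3
```

```bash
python3 - <<'E'
from h import *
s=get_state();print(s['torque'],s['force'],s['joint_torque'],s['joint_pos'],Ro.from_quat(s['orientation']).as_euler('zyx',degrees=True))
E
```

```text
[-1.14872263  1.93863259  0.70130568] [-10.80667138  -5.43493345   4.42149102] [  0.36809742 -68.9639926   36.73831344  -1.82531588   0.51258685
  -1.93005614] [ 7.85274592e-02  3.74078025e-01 -2.53984206e-01  9.38883425e-01
 -9.83038832e-06  2.71980545e+00] [ -28.66594946    0.21999147 -179.98325393]
```

Emit:
play_rows(
  steps=[
    {"tx": 0, "ty": 0, "tz": 0, "rx": 0, "ry": 0, "rz": 4, "claw": 30},
    {"tx": 0, "ty": 0, "tz": 0, "rx": 0, "ry": 0, "rz": 7, "claw": 30},
    {"tx": 0, "ty": 0, "tz": 0, "rx": 0, "ry": 0, "rz": 10, "claw": 30},
    {"tx": 0, "ty": 0, "tz": 0, "rx": 0, "ry": 0, "rz": 10, "claw": 30},
  ],
)

```text
clock: 4.05
tool_pos: [0.5357, 0.1237, 0.1168]
orientation: [0.986, 0.164, 0.003, 0.0]
force: [3.0, 1.6, 5.7]
finger_gap: 0.49
finger_force: 36.5
```

```bash
python3 - <<'E'
from h import *
s=get_state();print(s['torque'],s['force'],s['joint_torque'],s['joint_pos'])
E
```

```text
[ 0.3607584  -0.7997192  -0.04359894] [2.96140776 1.56778181 5.67324906] [ -0.44795953 -66.69788361  30.13217568   1.54128961  -0.39774536
   0.77721929] [ 7.85903881e-02  3.74482058e-01 -2.53478798e-01  9.37603971e-01
  3.42503155e-04  2.89101091e+00]
```

Emit:
play_rows(
  steps=[
    {"tx": 0, "ty": 0, "tz": 0, "rx": 0, "ry": 0, "rz": 0, "claw": 100},
    {"tx": 0, "ty": 0, "tz": 0, "rx": 0, "ry": 0, "rz": 0, "claw": 100},
    {"tx": 0, "ty": 0, "tz": -4, "rx": 0, "ry": 0, "rz": 0, "claw": 100},
    {"tx": 0, "ty": 0, "tz": -8, "rx": 0, "ry": 0, "rz": 0, "claw": 100},
    {"tx": 0, "ty": 0, "tz": -13, "rx": 0, "ry": 0, "rz": 0, "claw": 100},
  ],
)

```text
clock: 4.55
tool_pos: [0.5327, 0.1234, 0.2452]
orientation: [0.986, 0.165, -0.001, -0.0]
force: [2.1, 0.4, 0.7]
finger_gap: 0.998
finger_force: 0.0
```

Emit:
play_rows(
  steps=[
    {"tx": -1.5, "ty": 2, "tz": 0, "rx": 0, "ry": 0, "rz": -8, "claw": 70},
    {"tx": -3, "ty": 4, "tz": 0, "rx": 0, "ry": 0, "rz": -16, "claw": 40},
    {"tx": -4.5, "ty": 6, "tz": 0, "rx": 0, "ry": 0, "rz": -24, "claw": 0},
    {"tx": -6, "ty": 8, "tz": 0, "rx": 0, "ry": 0, "rz": -32, "claw": 0},
    {"tx": -7.7, "ty": 10, "tz": 0, "rx": 0, "ry": 0, "rz": -40, "claw": 0},
  ],
)

```text
clock: 5.05
tool_pos: [0.4928, 0.003, 0.2445]
orientation: [0.869, 0.495, -0.0, -0.0]
force: [-0.4, -0.0, 0.1]
finger_gap: 0.144
finger_force: 0.0
```

Emit:
play_rows(
  steps=[
    {"tx": 0, "ty": 0, "tz": 0, "rx": 0, "ry": 0, "rz": -7, "claw": 0},
    {"tx": 0, "ty": 0, "tz": 0, "rx": 0, "ry": 0, "rz": -12.9, "claw": 0},
    {"tx": 0, "ty": 0, "tz": 0, "rx": 0, "ry": 0, "rz": -12.9, "claw": 0},
    {"tx": 0, "ty": 0, "tz": 0, "rx": 0, "ry": 0, "rz": -12.9, "claw": 0},
  ],
)

```text
clock: 5.45
tool_pos: [0.4932, 0.004, 0.2444]
orientation: [0.811, 0.586, -0.0, -0.0]
force: [0.9, -0.2, -0.1]
finger_gap: -0.001
finger_force: 0.0
```

```bash
python3 - <<'E'
from h import *
import pickle
s=get_state();p,d=read_camera('wrist');cv2.imwrite('pics/w2.png',p);pickle.dump((s,p,d),open('w2.pkl','wb'))
print(s['clock'],s['tool_pos'],s['orientation'],np.abs(s['dq']).max())
C=cam('wrist',s);P=cloud(C,d)
m=(P[...,2]>.066)&(P[...,2]<.084)&(P[...,0]>.35)&(P[...,0]<.65)&(P[...,1]>-.06)&(P[...,1]<.2)
n,l,st,_=cv2.connectedComponentsWithStats(m.astype(np.uint8));k=1+st[1:,4].argmax();print(st[k])
q=P[l==k];print(np.median(q[:,2]),cv2.minAreaRect(q[:,:2].astype(np.float32)*1000))
cv2.imwrite('pics/w2c.png',cv2.resize(p[0:330,160:480],None,fx=1.8,fy=1.8,interpolation=cv2.INTER_CUBIC))
E
```

```text
5.45 [0.49319737 0.00395785 0.24439306] [ 8.10655832e-01  5.85522944e-01 -6.81032082e-05 -1.88318046e-05] 0.006345295390720089
[  240     0   168   213 28614]
0.07397549385425572 ((512.9525146484375, 56.881080627441406), (188.58436584472656, 140.26846313476562), 72.09907531738281)
```

View pics/w2c.png

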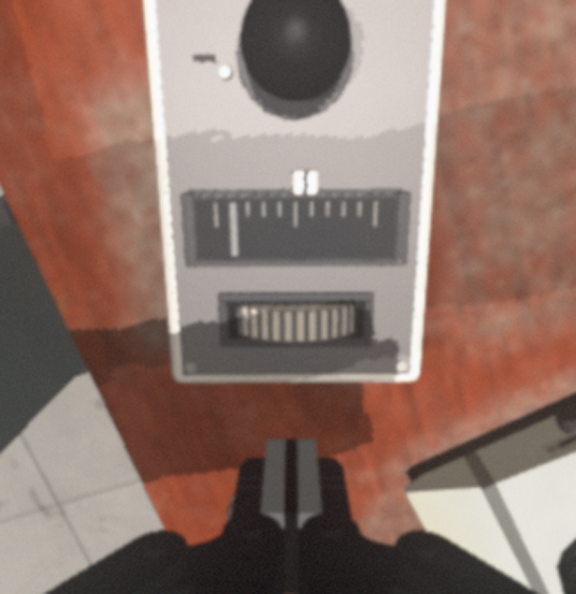

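The crop shows the pointer at (234,228), the clip at (305,182) and the wheel at (295,320), with the shut fingertips at (292,445). The nib no longer shows at the front of the ball; I'll check it again later. Next I'll go down to just above the wheel, slightly towards the front.

Emit:
play_rows(
  steps=[
    {"tx": 0, "ty": -1, "tz": 4.5, "rx": 0, "ry": 0, "rz": 0, "claw": 0},
    {"tx": 0, "ty": -1.5, "tz": 9, "rx": 0, "ry": 0, "rz": 0, "claw": 0},
    {"tx": 0, "ty": -1.5, "tz": 12, "rx": 0, "ry": 0, "rz": 0, "claw": 0},
    {"tx": 0, "ty": -1.5, "tz": 13.5, "rx": 0, "ry": 0, "rz": 0, "claw": 0},
    {"tx": 0, "ty": -1.5, "tz": 13.7, "rx": 0, "ry": 0, "rz": 0, "claw": 0},
  ],
)

```text
clock: 6.0
tool_pos: [0.478, 0.0089, 0.1058]
orientation: [0.81, 0.586, -0.001, -0.001]
force: [-0.2, -1.0, 0.5]
finger_gap: 0.001
finger_force: 0.0
```

Emit:
play_rows(
  steps=[
    {"tx": 0, "ty": 0, "tz": 0.1, "rx": 0, "ry": 0, "rz": 0, "claw": 0},
    {"tx": 0, "ty": 0, "tz": 0.2, "rx": 0, "ry": 0, "rz": 0, "claw": 0},
    {"tx": 0, "ty": 0, "tz": 0.2, "rx": 0, "ry": 0, "rz": 0, "claw": 0},
  ],
)

```text
clock: 6.3
tool_pos: [0.4796, 0.0086, 0.106]
orientation: [0.81, 0.587, 0.0, 0.0]
force: [-0.1, 0.4, 0.4]
finger_gap: -0.001
finger_force: 0.0
```

Emit:
play_rows(
  steps=[
    {"tx": 0, "ty": 0, "tz": 0.1, "rx": 0, "ry": 0, "rz": 0, "claw": 0},
    {"tx": 0, "ty": 0, "tz": 0.2, "rx": 0, "ry": 0, "rz": 0, "claw": 0},
    {"tx": 0, "ty": 0, "tz": 0.2, "rx": 0, "ry": 0, "rz": 0, "claw": 0},
  ],
)

```text
clock: 6.6
tool_pos: [0.4796, 0.0086, 0.1047]
orientation: [0.81, 0.587, 0.001, 0.001]
force: [-6.0, 1.3, 21.7]
finger_gap: -0.001
finger_force: 10.9
```

Emit:
play_rows(
  steps=[
    {"tx": 0, "ty": 0, "tz": -0.13, "rx": 0, "ry": 0, "rz": 0, "claw": 0},
    {"tx": 0, "ty": 0, "tz": -0.13, "rx": 0, "ry": 0, "rz": 0, "claw": 0},
  ],
)

```text
clock: 6.8
tool_pos: [0.4794, 0.0086, 0.1052]
orientation: [0.81, 0.587, 0.0, 0.0]
force: [-1.1, 1.0, 5.9]
finger_gap: -0.001
finger_force: 3.2
```

Emit:
play_rows(
  steps=[
    {"tx": 0, "ty": 0.3, "tz": -0.03, "rx": 0, "ry": 0, "rz": 0, "claw": 0},
    {"tx": 0, "ty": 0.6, "tz": -0.05, "rx": 0, "ry": 0, "rz": 0, "claw": 0},
  ],
)

```text
clock: 7.0
tool_pos: [0.4851, 0.0067, 0.106]
orientation: [0.81, 0.587, 0.001, 0.0]
force: [-4.5, 1.0, 22.1]
finger_gap: -0.003
finger_force: 11.1
```

Emit:
play_rows(
  steps=[
    {"tx": 0, "ty": 0.4, "tz": -0.18, "rx": 0, "ry": 0, "rz": 0, "claw": 0},
    {"tx": 0, "ty": 0.8, "tz": -0.2, "rx": 0, "ry": 0, "rz": 0, "claw": 0},
  ],
)

```text
clock: 7.2
tool_pos: [0.4927, 0.0042, 0.1073]
orientation: [0.81, 0.587, 0.0, 0.0]
force: [-0.7, -0.3, -0.4]
finger_gap: -0.0
finger_force: 0.0
```

Emit:
play_rows(
  steps=[
    {"tx": 0, "ty": 0.4, "tz": 0.02, "rx": 0, "ry": 0, "rz": 0, "claw": 0},
    {"tx": 0, "ty": 0.8, "tz": 0.08, "rx": 0, "ry": 0, "rz": 0, "claw": 0},
    {"tx": 0, "ty": 1.2, "tz": 0.18, "rx": 0, "ry": 0, "rz": 0, "claw": 0},
  ],
)

```text
clock: 7.5
tool_pos: [0.5052, 0.0001, 0.1063]
orientation: [0.81, 0.587, 0.001, 0.001]
force: [0.6, -0.4, 19.8]
finger_gap: -0.003
finger_force: 10.0
```

```bash
python3 - <<'E'
from h import *
import pickle
s=get_state();p,d=read_camera('wrist');cv2.imwrite('pics/w3.png',p);pickle.dump((s,p,d),open('w3.pkl','wb'))
print(s['clock'],s['tool_pos'],s['force'])
E
```

```text
7.5 [5.05224095e-01 1.13666110e-04 1.06261376e-01] [ 0.58933661 -0.35944448 19.80999554]
```

View pics/w3.png

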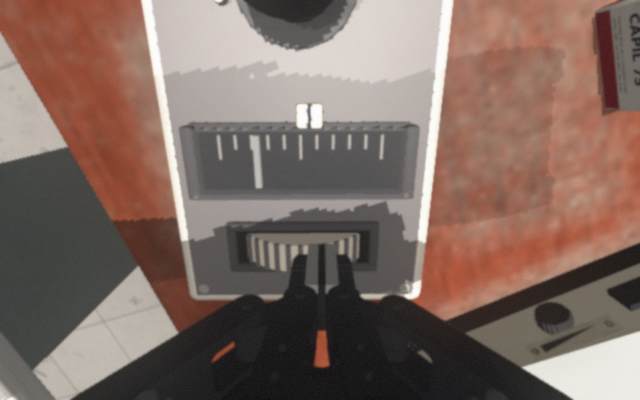

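The pointer moved with the wheel. It is at (257,160) now, and the clip is still at (309,116).

```bash
cat >> h.py <<'E'
e=np.array([np.cos(np.radians(-18.1)),np.sin(np.radians(-18.1)),0]);f=np.array([-e[1],e[0],0]);B=np.array([.5129,.067,0])
def box(X): X=np.atleast_2d(X)-B;return np.c_[X@e,X@f,X[:,2]]*1000
def measure(C,p,z_p=.074,z_c=.083):
    # pointer: widest bright strip on the scale away from ticks; clip: white blob beside it
    g=p.astype(float).mean(2)
    xs=np.arange(-40,40,.25)
    def prof(y,z): 
        X=B+xs[:,None]/1000*e+y/1000*f+[0,0,z];uv=project(C,X).astype(np.float32)
        return cv2.remap(g.astype(np.float32),uv[:,0].copy(),uv[:,1].copy(),cv2.INTER_LINEAR).ravel()
    return xs,prof
E
python3 - <<'E'
from h import *
import pickle
for n,pp,pc in(('w2',(290,127),(329.5,101)),('w3',(257,160),(309,116))):
    s,p,d=pickle.load(open(n+'.pkl','rb'));C=cam('wrist',s)
    print(n,'ptr',box(on_plane(C,[pp],.074)),'clip',box(on_plane(C,[pc],.083)),'depths z',cloud(C,d)[int(pp[1]),int(pp[0]),2],cloud(C,d)[int(pc[1]),int(pc[0]),2])
    xs,pr=measure(C,p)
    for y in (-28,-24,-20,-16): 
        a=pr(y,.074);m=a>(a.max()+np.median(a))/2;print(y,a.max(),np.median(a),xs[m])
E
```

```text
w2 ptr [[-27.74582743 -17.79442354  74.        ]] clip [[ 8.00873905  5.3580998  83.        ]] depths z 0.08288474660162759 0.08437027727443924
-28 180.20508 87.42334 [-30.   -29.75 -29.5  -29.25 -29.   -28.75 -28.5  -28.25 -28.   -27.75
 -27.5  -27.25 -27.   -26.75 -26.5 ]
-24 179.7653 87.98893 [-30.   -29.75 -29.5  -29.25 -29.   -28.75 -28.5  -28.25 -28.   -27.75
 -27.5  -27.25 -27.   -26.75 -26.5 ]
-20 177.20964 88.01432 [-30.   -29.75 -29.5  -29.25 -29.   -28.75 -28.5  -28.25 -28.   -27.75
 -27.5  -27.25 -27.   -26.75 -26.5 ]
-16 177.8125 88.89844 [-30.   -29.75 -29.5  -29.25 -29.   -28.75 -28.5  -28.25 -28.   -27.75
 -27.5  -27.25 -27.   -26.75 -26.5 ]
w3 ptr [[-18.77095415 -16.91782484  74.        ]] clip [[ 7.94774999  5.44799557 83.        ]] depths z 0.08082654780054926 0.08439887340424901
-28 188.90234 83.09505 [-20.5  -20.25 -20.   -19.75 -19.5  -19.25 -19.   -18.75 -18.5  -18.25
 -18.   -17.75 -17.5  -17.25]
-24 190.43228 83.220375 [-20.5  -20.25 -20.   -19.75 -19.5  -19.25 -19.   -18.75 -18.5  -18.25
 -18.   -17.75 -17.5  -17.25]
-20 187.86914 84.19873 [-20.5  -20.25 -20.   -19.75 -19.5  -19.25 -19.   -18.75 -18.5  -18.25
 -18.   -17.75 -17.5  -17.25]
-16 190.26172 85.785805 [-37.75 -37.5  -37.25 -37.   -36.75 -20.5  -20.25 -20.   -19.75 -19.5
 -19.25 -19.   -18.75 -18.5  -18.25 -18.   -17.75 -17.5  -17.25   2.75
   3.     3.25   3.5 ]
```

Emit:
play_rows(
  steps=[
    {"tx": 0, "ty": 0, "tz": -0.8, "rx": 0, "ry": 0, "rz": 0, "claw": 0},
    {"tx": 0, "ty": -1.8, "tz": -0.8, "rx": 0, "ry": 0, "rz": 0, "claw": 0},
    {"tx": 0, "ty": -1.8, "tz": -0.3, "rx": 0, "ry": 0, "rz": 0, "claw": 0},
    {"tx": 0, "ty": -1.8, "tz": -0.11, "rx": 0, "ry": 0, "rz": 0, "claw": 0},
    {"tx": 0, "ty": -1.8, "tz": -0.11, "rx": 0, "ry": 0, "rz": 0, "claw": 0},
  ],
)

```text
clock: 8.05
tool_pos: [0.4874, 0.0059, 0.1067]
orientation: [0.81, 0.587, 0.0, 0.0]
force: [-1.6, 0.6, 9.6]
finger_gap: -0.002
finger_force: 4.5
```

Emit:
play_rows(
  steps=[
    {"tx": 0, "ty": 0.3, "tz": 0, "rx": 0, "ry": 0, "rz": 0, "claw": 0},
    {"tx": 0, "ty": 0.6, "tz": 0, "rx": 0, "ry": 0, "rz": 0, "claw": 0},
  ],
)

```text
clock: 8.25
tool_pos: [0.4935, 0.0039, 0.1068]
orientation: [0.81, 0.587, 0.0, 0.001]
force: [-1.8, -0.2, 12.3]
finger_gap: -0.001
finger_force: 6.0
```

Emit:
play_rows(
  steps=[
    {"tx": 0, "ty": 0.4, "tz": 0, "rx": 0, "ry": 0, "rz": 0, "claw": 0},
    {"tx": 0, "ty": 0.7, "tz": 0, "rx": 0, "ry": 0, "rz": 0, "claw": 0},
  ],
)

```text
clock: 8.45
tool_pos: [0.5003, 0.0017, 0.1068]
orientation: [0.81, 0.587, 0.001, 0.001]
force: [-1.2, 0.0, 12.2]
finger_gap: 0.0
finger_force: 5.8
```

Emit:
play_rows(
  steps=[
    {"tx": 0, "ty": 0.3, "tz": 0, "rx": 0, "ry": 0, "rz": 0, "claw": 0},
    {"tx": 0, "ty": 0.6, "tz": 0, "rx": 0, "ry": 0, "rz": 0, "claw": 0},
  ],
)

```text
clock: 8.65
tool_pos: [0.5058, -0.0001, 0.1066]
orientation: [0.81, 0.587, 0.0, 0.0]
force: [-0.0, 0.5, 4.8]
finger_gap: -0.003
finger_force: 2.6
```

```bash
cat > m.py <<'E'
from h import *
s=get_state();p,d=read_camera('wrist');cv2.imwrite('pics/last.png',p);C=cam('wrist',s)
xs,pr=measure(C,p)
for y in(-26,-22):
    a=pr(y,.074);k=a.argmax();m=(a>(a.max()+np.median(a))/2)&(abs(xs-xs[k])<4);print('ptr',y,xs[m].mean(),m.sum()/4)
a=pr(5.4,.083);m=(a>(a.max()+np.median(a))/2);print('clip edges',xs[m].min(),xs[m].max(),(xs[m].min()+xs[m].max())/2)
print('tool s,y',box(s['tool_pos']),s['force'],s['clock'])
E
python3 m.py
```

```text
ptr -26 -8.125 3.5
ptr -22 -8.125 3.5
clip edges 2.5 13.5 8.0
tool s,y [[ 14.13089436 -65.98107302 106.5673733 ]] [-0.03756757  0.5018018   4.80926643] 8.65
```

Emit:
play_rows(
  steps=[
    {"tx": 0, "ty": 0, "tz": -0.8, "rx": 0, "ry": 0, "rz": 0, "claw": 0},
    {"tx": 0, "ty": -1.9, "tz": -0.8, "rx": 0, "ry": 0, "rz": 0, "claw": 0},
    {"tx": 0, "ty": -1.9, "tz": -0.2, "rx": 0, "ry": 0, "rz": 0, "claw": 0},
    {"tx": 0, "ty": -1.9, "tz": -0.03, "rx": 0, "ry": 0, "rz": 0, "claw": 0},
    {"tx": 0, "ty": -1.9, "tz": -0.03, "rx": 0, "ry": 0, "rz": 0, "claw": 0},
  ],
)

```text
clock: 9.2
tool_pos: [0.4874, 0.0059, 0.1068]
orientation: [0.81, 0.587, 0.0, 0.0]
force: [-2.2, -0.2, 4.3]
finger_gap: 0.003
finger_force: 2.1
```

Emit:
play_rows(
  steps=[
    {"tx": 0, "ty": 0.4, "tz": 0, "rx": 0, "ry": 0, "rz": 0, "claw": 0},
    {"tx": 0, "ty": 0.8, "tz": 0, "rx": 0, "ry": 0, "rz": 0, "claw": 0},
    {"tx": 0, "ty": 1.2, "tz": 0, "rx": 0, "ry": 0, "rz": 0, "claw": 0},
    {"tx": 0, "ty": 1.5, "tz": 0, "rx": 0, "ry": 0, "rz": 0, "claw": 0},
    {"tx": 0, "ty": 1.8, "tz": 0.02, "rx": 0, "ry": 0, "rz": 0, "claw": 0},
  ],
)

```text
clock: 9.7
tool_pos: [0.5048, 0.0002, 0.1067]
orientation: [0.81, 0.587, 0.0, 0.0]
force: [-1.2, 0.7, 6.3]
finger_gap: -0.0
finger_force: 2.7
```

```bash
python3 m.py
```

```text
ptr -26 1.875 3.5
ptr -22 1.875 3.5
clip edges 2.5 13.5 8.0
tool s,y [[ 13.08159821 -66.00043713 106.68704178]] [-1.18951778  0.70911582  6.27248856] 9.7
```

Emit:
play_rows(
  steps=[
    {"tx": 0, "ty": 0, "tz": -0.8, "rx": 0, "ry": 0, "rz": 0, "claw": 0},
    {"tx": 0, "ty": -1.7, "tz": -0.8, "rx": 0, "ry": 0, "rz": 0, "claw": 0},
    {"tx": 0, "ty": -1.7, "tz": -0.2, "rx": 0, "ry": 0, "rz": 0, "claw": 0},
    {"tx": 0, "ty": -1.7, "tz": -0.02, "rx": 0, "ry": 0, "rz": 0, "claw": 0},
    {"tx": 0, "ty": -1.7, "tz": -0.02, "rx": 0, "ry": 0, "rz": 0, "claw": 0},
  ],
)

```text
clock: 10.25
tool_pos: [0.4884, 0.0056, 0.1069]
orientation: [0.81, 0.587, 0.0, 0.0]
force: [-1.4, 0.2, 4.8]
finger_gap: -0.001
finger_force: 2.4
```

Emit:
play_rows(
  steps=[
    {"tx": 0, "ty": 0.3, "tz": 0, "rx": 0, "ry": 0, "rz": 0, "claw": 0},
    {"tx": 0, "ty": 0.6, "tz": 0, "rx": 0, "ry": 0, "rz": 0, "claw": 0},
    {"tx": 0, "ty": 0.9, "tz": 0, "rx": 0, "ry": 0, "rz": 0, "claw": 0},
    {"tx": 0, "ty": 0.9, "tz": 0, "rx": 0, "ry": 0, "rz": 0, "claw": 0},
  ],
)

```text
clock: 10.65
tool_pos: [0.4976, 0.0026, 0.1069]
orientation: [0.81, 0.587, 0.0, 0.0]
force: [0.7, 0.5, 5.9]
finger_gap: -0.001
finger_force: 2.9
```

```bash
python3 m.py
```

```text
ptr -26 7.75 3.25
ptr -22 7.75 3.25
clip edges 2.25 13.5 7.875
tool s,y [[  5.47643845 -65.98887509 106.93298995]] [0.69982652 0.48170258 5.88052294] 10.65
```

Emit:
play_rows(
  steps=[
    {"tx": 0, "ty": 0, "tz": -1, "rx": 0, "ry": 0, "rz": 0, "claw": 0},
    {"tx": 0, "ty": 0, "tz": -5, "rx": 0, "ry": 0, "rz": 0, "claw": 0},
    {"tx": 2, "ty": 0.2, "tz": -9, "rx": 0, "ry": 0, "rz": 0, "claw": 0},
    {"tx": 4, "ty": 0.3, "tz": -13, "rx": 0, "ry": 0, "rz": 0, "claw": 0},
    {"tx": 5, "ty": 0.3, "tz": -14, "rx": 0, "ry": 0, "rz": 0, "claw": 0},
  ],
)

```text
clock: 11.2
tool_pos: [0.5164, 0.0505, 0.2512]
orientation: [0.81, 0.587, 0.002, 0.002]
force: [0.8, -0.5, -0.2]
finger_gap: 0.002
finger_force: 0.0
```

Emit:
play_rows(
  steps=[
    {"tx": 0, "ty": 0, "tz": 0, "rx": 0, "ry": 0, "rz": 0, "claw": 0},
    {"tx": 0, "ty": 0, "tz": 0, "rx": 0, "ry": 0, "rz": 0, "claw": 0},
  ],
)

```text
clock: 11.4
tool_pos: [0.5144, 0.0494, 0.2462]
orientation: [0.81, 0.587, -0.0, -0.0]
force: [0.5, 0.9, -0.8]
finger_gap: -0.003
finger_force: 0.0
```

```bash
python3 m.py; python3 - <<'E'
import cv2
p=cv2.imread('pics/last.png');cv2.imwrite('pics/w4.png',cv2.resize(p[0:300,180:480],None,fx=1.9,fy=1.9,interpolation=cv2.INTER_CUBIC))
E
```

```text
ptr -26 7.625 4.0
ptr -22 7.625 4.0
clip edges 2.25 13.75 8.0
tool s,y [[  6.94608761 -16.27349683 246.16609928]] [ 0.49068421  0.85336268 -0.79692335] 11.4
```

View pics/w4.png

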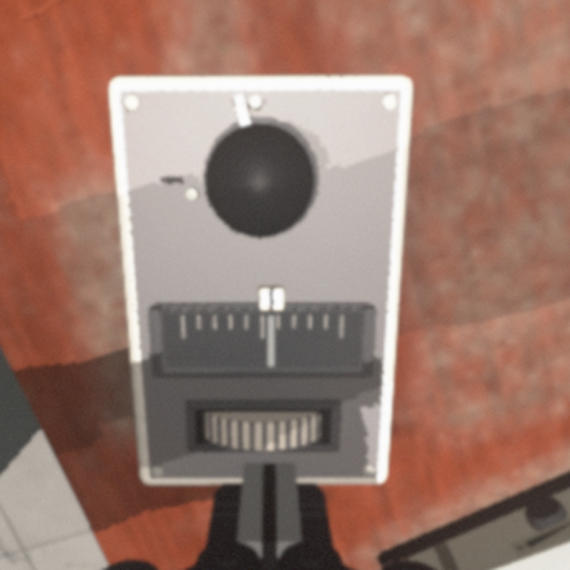

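The pointer at (271,340) is in line with the clip's black line at (272,298). The nib at (242,110) points nearly to the box's left. I'll work out its angle.

```bash
python3 - <<'E'
from h import *
s=get_state();C=cam('wrist',s);p=cv2.imread('pics/last.png')
for uv in[(242,110),(239,99),(246,122)]:
    for z in(.076,.082):
        b=box(on_plane(C,[(uv[0]/1.9+180,uv[1]/1.9)],z))[0];v=b[:2]-[0,60];print(uv,z,b.round(1),'angle from -x cw',np.arctan2(v[1],-v[0]))
print('box corners',box(on_plane(C,[(118/1.9+180,82/1.9),(405/1.9+180,82/1.9),(386/1.9+180,480/1.9),(147/1.9+180,480/1.9)],.074)).round(1))
E
```

```text
(242, 110) 0.076 [-5.5 89.7 76. ] angle from -x cw 1.3861184413880656
(242, 110) 0.082 [-5.3 89.2 82. ] angle from -x cw 1.3918527985587503
(239, 99) 0.076 [-6.8 94.2 76. ] angle from -x cw 1.374023532330175
(239, 99) 0.082 [-6.5 93.7 82. ] angle from -x cw 1.3790412404075987
(246, 122) 0.076 [-3.8 84.7 76. ] angle from -x cw 1.4176795532153819
(246, 122) 0.082 [-3.6 84.3 82. ] angle from -x cw 1.4244162343784104
box corners [[-60.7 101.3  74. ]
 [ 67.1 101.3  74. ]
 [ 71.4 -98.9  74. ]
 [-61.  -99.   74. ]]
```

The nib's own line gives about 1.27 to 1.4 rad, which matches the stop at 1.3 within the measuring error. The wrist torque also rose and then fell away as the grip slipped at the stop. The pointer is within about 0.4 mm of the clip, so I'm handing in.

```bash
python3 -c "
from workcell import *
print(sign_off())"
```

```text
the job is handed in; nothing more can be done
None
```

I turned the ball knob clockwise to its stop, rolled the thumbwheel until the pointer stood within about 0.4 mm of the set clip, and handed the job in at about 11.5 s with the arm clear; while finding the wheel's height, the fingertip briefly pressed it with about 22 N, over the stated 3 to 10 N.

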